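# Ring gauge from the closed gauge box

## Robot

A 6-joint arm with a two-finger parallel gripper is mounted at the origin on a cart in front of the work surface, level with it; the furniture and walls round the work are solid. World frame = base frame: x ahead of the robot, y to its left, z up, the work surface at z = 0. Lengths are in m, angles in rad, forces in N, time in s.
With the tool pointing down it reaches from about 0.4 to 0.825 m from the base axis. Payload 7 kg.
Tool frame: the origin (TCP) lies between the finger pads; the fingertips stand 17 mm ahead of it and the grasp point (between the pads) lies 2 mm behind it; x points along the fingers, z is the direction in which the jaws open and shut, and the axes are right-handed (so a half turn about x gives the same grasp; the last joint's range is limited). The gripper opens to 88 mm and grips with 3 to 60 N. Pads are 19 mm wide; open, the fingers measure 130 mm over their backs; the gripper's body (78 mm by 193 mm) begins 47 mm behind the grasp point.
Start: joints at [1.45, 0.359, 0.012, 0, -1.224, -0.288], TCP at [0.268, 0.619, 0.244] pointing down, gripper open.
Joint ranges: [-3.07, 3.07], [-1.43, 2.12], [-1.02, 1.25], [-3.03, 1.67], [-3.05, -0], [-3.03, 3.03]. Speed limits (rad/s): [2.39, 2.39, 3.01, 3.14, 3.14, 3.14].

## Interface

Orientations are given as [roll, pitch, yaw] about the fixed x, y, z axes, in that order (R = Rz(yaw) Ry(pitch) Rx(roll)).
In Python, from station import * gives the robot as it stands.
- The arm moves only by the tool step_arm, never from a script. Its argument "deltas" is a list of rows, each a list of 5 numbers: the shift along the tool's x, y, z in cm, then the turn about the tool's x in degrees, then the closure, from 0 (fully open) to 1 (shut). In form: [[dx, dy, dz, roll, fingers], ...]. A call has exactly 10 rows; each row is the pose to reach, as a shift and turn from the pose commanded when the call began, along the tool's axes at that moment; what a row does not reach only later rows make up. A row lasts 1/12 s, in which the tool goes at most 41.7 mm and 7.16 degrees, less where a joint would pass 70% of its speed; a pose out of reach is approached as far as the arm can. A call with a gripper value outside its range is refused whole. The fingers move at their own pace and stop on an object; "squeeze" is the grip in N (left out, the last holds). Time passes only in rows, so rows that repeat a pose let the fingers close, or fill a call up. It gives the time, the measured TCP pose, the force and the opening at its end, in the units of the state.
- get_state(): the state, without advancing time (a new reading comes with each control period).
- grab_frame(name): name is "side" or "top"; returns a dict with "pixels" (400x640x3 uint8, red, green, blue), "range_z" (400x640 float32, m along the optical axis (not along the pixel's ray), 0 where there is no reading), "fx", "fy", "cx", "cy" (pixels), "view" (4x4, takes a point from world to camera coordinates). Camera axes: x right, y down, z forward; pixel columns grow to the right and rows downward; lengths in m; the calibration is good to about 2 mm. A picture is of the moment at which its call begins.
- job_done(): hands the job in, once; it reports no verdict.
Trained networks look in the newest picture that a camera, given by its name, has taken for a name from the list of things; names that differ only in an ending like _2 or _b are one class to them, and where a whole thing is asked for, a point or a joint stands for the part that bears it (a point fixed in the world has none). Each returns a list of dicts, best first, with "conf" (0 to 1); they miss things now and then, are a little off and sometimes report something else, mostly with a low value. They report only what shows in the picture. A call takes as long as a camera call.
- boxes_of(thing, camera): "extent" ([left, top, right, bottom] in pixels, round what is visible of it).
- masks_of(thing, camera): "mask" (400x640 bool, what is visible of it) and "extent" ([left, top, right, bottom] in pixels, round what is visible of it).
The state is a dict: "t": time; "q": joint angles; "qd": joint speeds; "joint_efforts": joint torques, N m; "eef_pos": TCP position; "ee_rot": TCP orientation; "force": force on the tool from outside, world axes, zero at the start; "moment": the same for the moment, N m; "width": finger opening in m.
Only numpy, scipy, OpenCV 4.12 (cv2) and the standard library are available. Lean on these libraries where they do the work, as an engineer would, in place of code of your own. Each camera call takes 0.05 s, during which the arm holds its last target.

## Task

Lift the lid off the wooden gauge box and lay it flat on the bench, right way up. Then take the ring gauge (not the plug gauge) out of the box and set it down flat in the larger compartment of the blue parts tray.

Things in the scene. Friction and masses are not known exactly. Their poses are not given: they have to be found in the camera images.
- gauge_box: Fixed open wooden box, dark corner straps, 140 (x) x 190 (y) x 45 mm high; inside 128 x 178 mm, inner floor 8 mm above the bench. Origin: centre of its underside; x short side, y long side. Inside, hidden by the lid, lie the ring gauge and about 90 mm away along y (either side) a plug gauge, not wanted (slim bar 16 x 84 x 14 mm, black hexagon grip, along the box's x).
- lid_grip (a point): Centre of the dark wood grip bar (16 x, 60 y, 22 mm high) on the loose lift-off lid: plate 140 x 190 x 8 mm, 0.2-0.4 kg, 5 mm deep step beneath. Lid top is 11 mm below this point. x, y as the box's, z up. 64 mm above the bench when on the box, 24 mm with the lid on the bench. Clear bench for it, long side along world y: right of the box, x 0.38 to 0.56, y -0.38 to -0.17 m.
- ring_centre (a point): Centre (half-way up) of the loose ring gauge: plain grey steel ring, 39 mm outside diameter, 17 mm high, 0.1-0.2 kg, lying flat, axis z upright, on the floor of the box; hidden until the lid is off. Grip it across its outside (not in the bore). It lies within 8 mm of the box's middle in x and 37 to 53 mm from it in y, at +y or -y; its centre is 16 mm above the bench.
- tray_big (a point): Centre of the floor (1 mm below z = 0) of the larger, empty compartment of the loose blue parts tray: 92 mm (x) by 79 mm (y). Tray 101 x 132 x 24 mm, walls 2 mm thick, 24 mm high; beyond an 18 mm high divider on the -y side lies the small compartment with two turned parts. z up. The ring lying flat here has its centre 8.5 mm above this point. Fingers opened wide strike the walls.

How it is judged:
On the way, in this order (a step that is already met when the one before it is completed fails the run):
1. the lid lies flat on the bench, off the box (height (world z) of lid_grip between 0.015 and 0.034 m and angle between lid_grip's own z axis and vertical below 0.12 rad), for 0.2 s.
2. the ring gauge is lifted out of the box (height (world z) of ring_centre above 0.06 m), for 0.1 s.
At the end, for the whole second after the job is handed in: The ring gauge lies flat (within 10 degrees) on the floor of the tray's larger compartment, its centre within 30 mm (x) and 24 mm (y) of the compartment's centre; the lid lies right way up and level (within 7 degrees) on the bench top, not on the box; both are at rest (all of step 1 and x of ring_centre in the frame of tray_big between -0.03 and 0.03 m and y of ring_centre in the frame of tray_big between -0.024 and 0.024 m and z of ring_centre in the frame of tray_big below 0.013 m and angle between ring_centre's own z axis and vertical below 0.17 rad and linear speed of each of ring_gauge, box_lid below 0.02 m/s); the robot touches nothing.
It also fails if it takes over 64 s, if anything falls off the work surface, if the arm or the gripper's body presses on something with over 40 N, if the wrist force passes 120 N, or if a joint passes its speed limit or range.

## Working session

There is one attempt and no reset: what is moved stays moved. The work goes in short steps, Python scripts to look and compute and a tool call to move; the robot and the scene stay as the last step left them, time stands still between calls to the robot, and variables do not carry over. Pictures are saved under pics/ and viewed, and the job is handed in when it is done.

Besides the shell and the picture viewer there is one more tool, called as name(argument=value, ...) on one line, values as JSON. step_arm: Moves the arm, as the interface text tells. Its arguments: {"type":"object","properties":{"deltas":{"type":"array"},"squeeze":{"type":"number"}},"required":["deltas"]}

```bash
mkdir -p pics; ls
python3 - <<'E'
from station import *
import cv2, numpy as np
s=get_state(); print({k:np.round(v,3) for k,v in s.items()})
for c in("top","side"):
    f=grab_frame(c); cv2.imwrite(f"pics/{c}0.png",f["pixels"][:,:,::-1]); print(c,f["fx"],f["fy"],f["cx"],f["cy"]);print(np.round(f["view"],3))
    for t in("gauge_box","lid_grip","tray_big"):
        print(t,[(round(d["conf"],2),d["extent"]) for d in boxes_of(t,c)][:3])
E
```

```text
pics
{'t': np.float64(0.0), 'q': array([ 1.45 ,  0.359,  0.011, -0.   , -1.224, -0.288]), 'qd': array([ 0.002,  0.001,  0.001, -0.   , -0.   ,  0.001]), 'joint_efforts': array([-1.0000e-03, -5.8270e+01,  2.9305e+01,  6.9970e+00,  7.0000e-03,
       -0.0000e+00]), 'eef_pos': array([0.268, 0.619, 0.243]), 'ee_rot': array([ 0.097,  1.569, -1.883]), 'force': array([-0.091, -0.194, -0.207]), 'moment': array([-0.061,  0.022,  0.046]), 'width': np.float64(0.088)}
top 366.0224481366899 366.0224481366899 323.6762732600829 194.87198100190145
[[-0.016 -1.     0.006  0.143]
 [-0.989  0.015 -0.147  0.513]
 [ 0.147 -0.009 -0.989  0.854]
 [ 0.     0.     0.     1.   ]]
gauge_box [(0.63, [320.5, 199.1, 392.0, 214.3])]
lid_grip [(0.92, [319.6, 143.9, 407.8, 213.2])]
tray_big [(0.8, [228.0, 209.5, 287.5, 258.6])]
side 467.2870530658023 467.2870530658023 321.598756405565 203.0250720289097
[[ 0.977 -0.213 -0.023 -0.448]
 [-0.133 -0.521 -0.843  0.195]
 [ 0.167  0.827 -0.537  0.671]
 [ 0.     0.     0.     1.   ]]
gauge_box [(0.57, [329.3, 277.9, 423.3, 307.2])]
lid_grip [(0.76, [332.5, 206.8, 422.7, 282.4])]
tray_big [(0.71, [248.5, 170.6, 304.0, 219.6])]
```

View pics/top0.png

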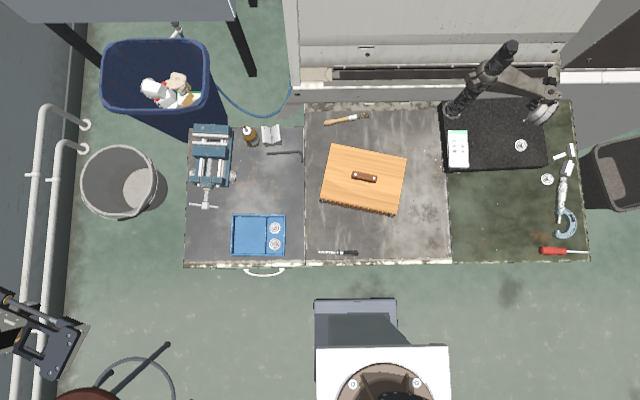

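View pics/side0.png

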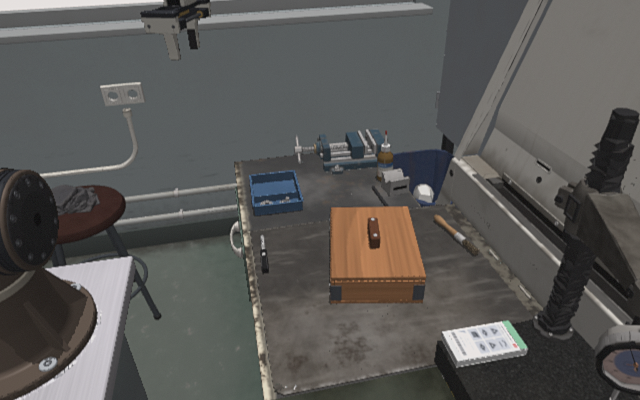

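The top view shows the lid on the box with its grip at about (364,177), and the blue tray at about (258,235), with its small compartment on the right (-y). The stand and granite plate are at the right rear. Next I'll measure these.

```bash
cat > h.py <<'E'
from station import *
import cv2, numpy as np
np.set_printoptions(suppress=True,precision=4)
def cloud(f):
    z=f["range_z"].astype(float); v,u=np.mgrid[:400,:640]
    P=np.stack([(u-f["cx"])/f["fx"]*z,(v-f["cy"])/f["fy"]*z,z],-1)
    V=np.array(f["view"]); W=(P-V[:3,3])@V[:3,:3]
    W[z==0]=np.nan
    return W
def rect(pts):
    r=cv2.minAreaRect((pts*1000).astype(np.float32)); return np.array(r[0])/1000,np.array(r[1]),r[2]
E
python3 - <<'E'
from h import *
for c in("top","side"):
    f=grab_frame(c);W=cloud(f)
    m=[d for d in masks_of("lid_grip",c)]
    if m:
        m=m[0]["mask"]; P=W[m]; P=P[~np.isnan(P[:,0])]
        print(c,"lid z pct",np.percentile(P[:,2],[5,25,50,75,95,99]))
        L=P[(P[:,2]>.04)&(P[:,2]<.062)]; print(" plate",rect(L[:,:2]))
        # all grip pts
        G=P[(P[:,2]>.064)&(P[:,2]<.085)]; print(" grip",len(G),rect(G[:,:2]),np.median(G,0))
    m=masks_of("tray_big",c)
    if m:
        m=m[0]["mask"]; P=W[m]; P=P[~np.isnan(P[:,0])]
        print(c,"tray z pct",np.percentile(P[:,2],[1,5,25,50,75,95,99]),rect(P[:,:2]))
        R=P[P[:,2]>.019]; print(" rim",len(R),rect(R[:,:2]))
    # bench heights on clear area
    q=(W[...,0]>.36)&(W[...,0]<.60)&(W[...,1]<-.1)&(W[...,1]>-.42)
    if c=="top":
        for x in np.arange(.34,.72,.03):
            print(round(x,2),[ (lambda a: round(float(np.nanmax(a))*1000) if a.size else None)(W[...,2][(abs(W[...,0]-x)<.015)&(abs(W[...,1]-y)<.015)]) for y in np.arange(-.05,-.5,-.03)])
        big=cv2.resize(f["pixels"][90:280,170:600,::-1],None,fx=1.86,fy=1.86,interpolation=cv2.INTER_CUBIC);cv2.imwrite("pics/top1.png",big)
E
```

```text
top lid z pct [0.0491 0.0507 0.0518 0.0529 0.0556 0.0742]
 plate (array([0.5544, 0.0388]), array([189.732 , 140.3029]), 77.08364868164062)
 grip 184 (array([0.5546, 0.039 ]), array([59.8197, 16.5511]), 76.83271026611328) [0.5534 0.0391 0.0732]
top tray z pct [-0.0053 -0.0043 -0.0025 -0.0009  0.0042  0.0201  0.0219] (array([0.4228, 0.2984]), array([132.0351, 100.044 ]), 89.11498260498047)
 rim 206 (array([0.4226, 0.2981]), array([131.539 ,  99.7226]), 89.10574340820312)
0.34 [-1, -1, -2, 0, 0, 1, 2, 2, 3, 3, 1, 1, 1, 2, 1, 2]
0.37 [4, 3, 4, 3, 7, 2, 3, 3, 2, 3, 3, 2, 23, 21, 17, 12]
0.4 [3, 3, 4, 4, 4, 2, 3, 4, 2, 2, 2, 3, 3, 15, 13, 2]
0.43 [4, 3, 4, 3, 4, 4, 3, 3, 3, 3, 3, 3, 2, 15, 14, 12]
0.46 [52, 3, 4, 3, 4, 2, 3, 2, 4, 3, 3, 3, 3, 20, 16, 16]
0.49 [55, 3, 2, 4, 2, 3, 3, 3, 3, 2, 2, 3, 2, 16, 21, 3]
0.52 [55, 3, 3, 3, 2, 3, 3, 3, 2, 3, 3, 2, 2, 3, 19, 2]
0.55 [56, 4, 3, 4, 3, 2, 3, 3, 2, 3, 2, 4, 3, 18, 18, 10]
0.58 [56, 50, 4, 4, 53, 55, 53, 42, 41, 42, 42, 41, 41, 5, 22, 22]
0.61 [54, 52, 3, 3, 55, 55, 52, 42, 42, 43, 46, 42, 42, 2, 16, 20]
0.64 [3, 4, 3, 3, 54, 55, 54, 42, 41, 198, 200, 47, 43, 4, 3, 13]
0.67 [3, 2, 4, 4, 53, 55, 53, 236, 238, 237, 229, 41, 40, 1, 3, 3]
0.7 [3, 2, 3, 226, 318, 339, 257, 250, 242, 239, 230, 42, 38, 2, 4, 3]
side lid z pct [0.0507 0.0518 0.0524 0.053  0.0572 0.0746]
 plate (array([0.5547, 0.0356]), array([192.2856, 138.659 ]), 76.8041000366211)
 grip 267 (array([0.5542, 0.0352]), array([60.6134, 16.3058]), 77.0038070678711) [0.552  0.0277 0.0738]
side tray z pct [-0.0041 -0.003  -0.001   0.0055  0.0135  0.0203  0.0215] (array([0.4238, 0.3189]), array([183.587 , 102.5967]), 88.88675689697266)
 rim 246 (array([0.4233, 0.2951]), array([136.2238, 100.9083]), 88.23604583740234)
```

View pics/top1.png

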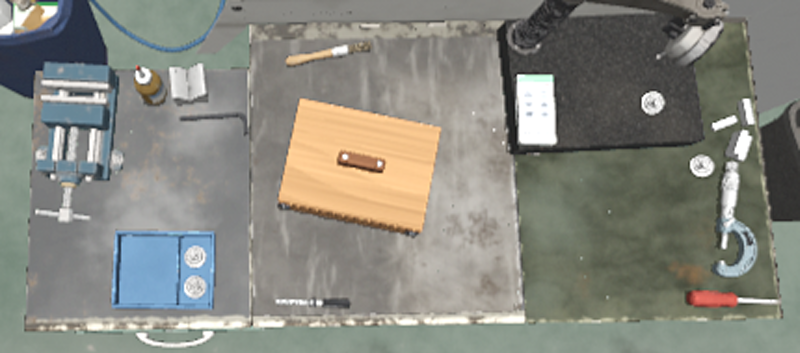

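Box centre is about (0.5545, 0.037), yaw -13°. Tray centre is about (0.423, 0.297), so tray_big should be about 22 mm further along +y. Heights and sizes match the given ones. Now a helper for the move arithmetic.

```bash
cat >> h.py <<'E'
from scipy.spatial.transform import Rotation as Ro
def plan(target,jawdeg=None):
    s=get_state(); R=Ro.from_euler('xyz',s["ee_rot"]).as_matrix(); p=np.array(s["eef_pos"])
    d=R.T@(np.array(target)-p)*100
    z=R[:,2]; cur=np.degrees(np.arctan2(z[1],z[0]))
    out=dict(pos=p,xaxis=R[:,0],jaw=cur,q=s["q"],delta=d,w=s["width"],F=s["force"],t=s["t"])
    if jawdeg is not None:
        dy=(jawdeg-cur+90)%180-90; out["world_turn"]=dy; out["roll"]=-dy  # tool x points down
    for k,v in out.items(): print(k,np.round(v,4))
E
python3 -c "
from h import *
plan([.5545,.037,.16],-13)"
```

```text
pos [0.2683 0.6194 0.2436]
xaxis [ 0.      0.0001 -1.    ]
jaw -113.4222
q [ 1.4501  0.3585  0.0119  0.     -1.2241 -0.2881]
delta [ 8.3569 49.4095 42.0623]
w 0.0878
F [-0.349   0.1918 -0.1244]
t 0.7
world_turn -79.5778
roll 79.5778
```

step_arm(deltas=[[0.2,3,2.55,4.8,0],[0.4,6,5.1,9.6,0],[0.6,9,7.65,14.4,0],[0.8,12,10.2,19.2,0],[1,15,12.75,24,0],[1.2,18,15.3,28.8,0],[1.4,21,17.85,33.6,0],[1.6,24,20.4,38.4,0],[1.8,27,22.95,43.2,0],[2,30,25.5,48,0]], squeeze=30)

```text
t: 1.53
eef_pos: [0.4427, 0.2644, 0.2239]
ee_rot: [-2.594, 1.57, 0.868]
force: [1.1, 0.0, -0.0]
width: 0.0875
```

```bash
python3 -c "
from h import *
plan([.5545,.037,.16],-13)"
```

```text
pos [0.4427 0.2644 0.2239]
xaxis [ 0.0006  0.0008 -1.    ]
jaw -161.6393
q [ 0.9195  0.1097 -0.3648  0.0001 -1.0953 -0.5991]
delta [ 6.3818 25.1049 -3.4434]
w 0.0875
F [ 1.1057  0.0378 -0.0206]
t 1.5333
world_turn -31.3607
roll 31.3607
```

step_arm(deltas=[[0.7,3.2,-0.4,4,0],[1.4,6.4,-0.9,8,0],[2.1,9.6,-1.3,12,0],[2.8,12.8,-1.7,16,0],[3.5,16,-2.2,20,0],[4.2,19.2,-2.6,24,0],[5,22.4,-3.1,28,0],[5.7,24.4,-3.4,31.4,0],[6.4,25.1,-3.4,31.4,0],[6.4,25.1,-3.4,31.4,0]])

```text
t: 2.37
eef_pos: [0.5539, 0.0373, 0.1579]
ee_rot: [0.515, 1.568, -2.853]
force: [-0.7, 0.1, -0.4]
width: 0.0879
```

```bash
python3 -c "
from h import *
plan([.5545,.037,.0725],-13)
f=grab_frame('side'); cv2.imwrite('pics/s2.png',f['pixels'][:,:,::-1])"
```

```text
pos [0.5539 0.0373 0.1579]
xaxis [-0.0025 -0.0007 -1.    ]
jaw 167.0781
q [ 0.4198  0.2371 -0.3702 -0.0004 -0.9661 -0.6451]
delta [ 8.5428  0.01   -0.0828]
w 0.0879
F [-0.731   0.1346 -0.4372]
t 2.3667
world_turn -0.0781
roll 0.0781
```

View pics/s2.png

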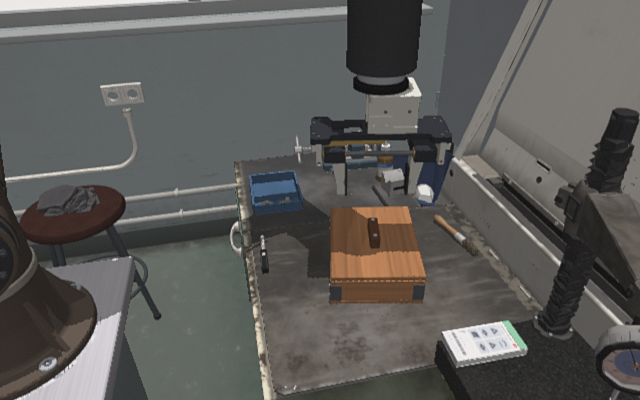

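The gripper is above the lid with its jaws astride the grip bar. I'll go down and close.

step_arm(deltas=[[2,0,0,0,0],[4,0,0,0,0],[6,0,0,0,0],[7,0,0,0,0],[8,0,0,0,0],[8.4,0,0,0,0],[8.4,0,0,0,0.5],[8.4,0,0,0,1],[8.4,0,0,0,1],[8.4,0,0,0,1]], squeeze=35)

```text
t: 3.25
eef_pos: [0.555, 0.0392, 0.0765]
ee_rot: [-2.58, 1.569, 0.338]
force: [0.7, 0.1, 0.6]
width: 0.0668
```

step_arm(deltas=[[0,0,0,0,1],[0,0,0,0,1],[0,0,0,0,1],[0,0,0,0,1],[0,0,0,0,1],[0,0,0,0,1],[-0.3,0,0,0,1],[-0.6,0,0,0,1],[-0.9,0,0,0,1],[-1.2,0,0,0,1]])

```text
t: 4.08
eef_pos: [0.5542, 0.039, 0.0877]
ee_rot: [0.34, 1.57, -3.025]
force: [-0.4, -0.7, -2.0]
width: 0.0154
```

```bash
python3 -c "
from h import *
plan([.5545,.037,.16],-13)
f=grab_frame('side'); cv2.imwrite('pics/s3.png',f['pixels'][:,:,::-1])"
```

```text
pos [0.5542 0.039  0.0877]
xaxis [-0.0005 -0.0001 -1.    ]
jaw 167.1685
q [ 0.4226  0.3173 -0.4494 -0.0002 -0.8046 -0.6464]
delta [-7.2342  0.1866 -0.0734]
w 0.0154
F [-0.4029 -0.6882 -1.9541]
t 4.0833
world_turn -0.1685
roll 0.1685
```

View pics/s3.png

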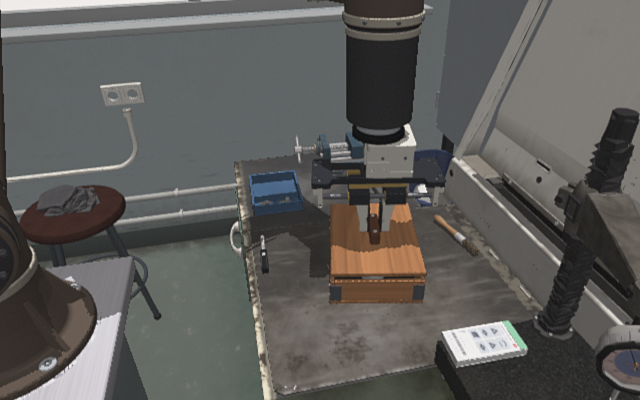

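The lid is gripped at 15.4 mm and has started to lift. I'll raise it clear.

step_arm(deltas=[[-0.8,0,0,0,1],[-1.6,0,0,0,1],[-2.4,0,0,0,1],[-3.2,0,0,0,1],[-4,0,0,0,1],[-4.8,0,0,0,1],[-5.6,0,0,0,1],[-6.4,0,0,0,1],[-7,0,0,0,1],[-7,0,0,0,1]])

```text
t: 4.97
eef_pos: [0.5552, 0.0392, 0.1592]
ee_rot: [-2.646, 1.568, 0.272]
force: [1.0, -0.1, -2.4]
width: 0.0154
```

```bash
python3 -c "
from h import *
plan([.465,-.275,.12],0)
f=grab_frame('side'); cv2.imwrite('pics/s4.png',f['pixels'][:,:,::-1])"
```

```text
pos [0.5552 0.0392 0.1592]
xaxis [ 0.0023  0.0006 -1.    ]
jaw 167.1929
q [ 0.4226  0.2353 -0.3696  0.0004 -0.9636 -0.6464]
delta [ 3.8807 32.6456  1.8405]
w 0.0154
F [ 1.0492 -0.092  -2.4049]
t 4.9667
world_turn 12.8071
roll -12.8071
```

View pics/s4.png

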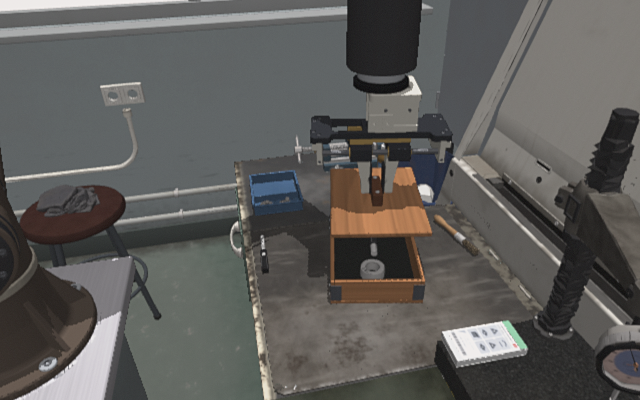

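The lid is level and clear of the box. The ring shows at (373,268), at the box's -y end. Now I'll carry the lid over.

step_arm(deltas=[[0,2,0.1,-0.8,1],[0,5,0.3,-2,1],[0.2,9,0.5,-3.6,1],[0.6,13,0.7,-5.2,1],[1,17,0.9,-6.8,1],[1.6,21,1.1,-8.4,1],[2.2,25,1.4,-10,1],[2.8,28.5,1.6,-11.4,1],[3.4,31,1.8,-12.4,1],[3.9,32.6,1.8,-12.8,1]])

```text
t: 5.85
eef_pos: [0.4627, -0.277, 0.1175]
ee_rot: [-0.215, 1.569, 2.925]
force: [0.8, 1.2, -3.3]
width: 0.0156
```

```bash
python3 -c "
from h import *
plan([.465,-.275,.037],0)
f=grab_frame('top'); cv2.imwrite('pics/t5.png',f['pixels'][:,:,::-1])
for c in ('top','side'):
  f=grab_frame(c);W=cloud(f)
  m=masks_of('lid_grip',c)[0];P=W[m['mask']];P=P[~np.isnan(P[:,0])]
  print(c,m['conf'],np.percentile(P[:,2],[5,25,50,75]),rect(P[P[:,2]>.07][:,:2]))
"
```

```text
pos [ 0.4627 -0.277   0.1175]
xaxis [-0.0017  0.0004 -1.    ]
jaw 179.9143
q [-0.1759  0.2571 -0.4526 -0.0001 -0.8628  0.1745]
delta [ 8.0479 -0.1991 -0.2473]
w 0.0156
F [ 0.7738  1.2348 -3.3117]
t 5.85
world_turn 0.0857
roll -0.0857
top 0.74 [0.0814 0.0868 0.0879 0.089 ] (array([ 0.4569, -0.1161]), array([126.4086, 202.0512]), 0.6070744395256042)
side 0.84 [0.0885 0.0894 0.0899 0.0906] (array([ 0.4613, -0.2382]), array([137.0576, 114.9996]), 6.110009670257568)
```

View pics/t5.png

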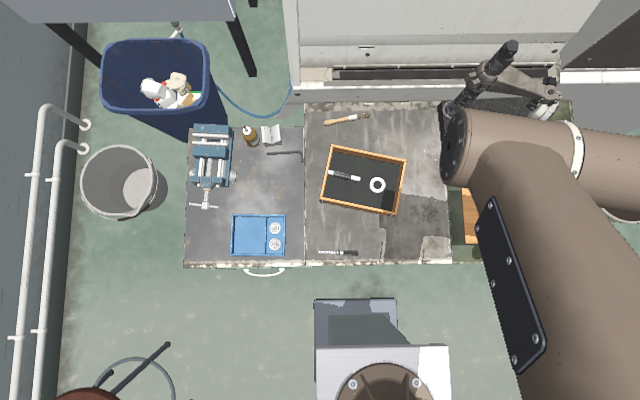

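step_arm(deltas=[[0.8,0,0,0,1],[1.6,-0.1,0,0,1],[2.4,-0.2,-0.1,0,1],[3.2,-0.2,-0.1,0,1],[4,-0.2,-0.1,0,1],[4.8,-0.2,-0.1,0,1],[5.5,-0.2,-0.2,0,1],[6,-0.2,-0.2,0,1],[6,-0.2,-0.2,0,1],[6,-0.2,-0.2,0,1]])

```text
t: 6.93
eef_pos: [0.4664, -0.2729, 0.0582]
ee_rot: [-0.074, 1.57, 3.068]
force: [-0.1, 0.1, -2.6]
width: 0.0155
```

```bash
python3 -c "
from h import *
for c in ['side']:
  f=grab_frame(c);W=cloud(f);cv2.imwrite('pics/s6.png',f['pixels'][:,:,::-1])
  m=masks_of('lid_grip',c)[0];P=W[m['mask']];P=P[~np.isnan(P[:,0])]
  print(c,m['conf'],np.percentile(P[:,2],[5,25,50,75]))
  Q=P[abs(P[:,2]-np.median(P[:,2]))<.008]
  A=np.c_[Q[:,:2],np.ones(len(Q))]; print(np.linalg.lstsq(A,Q[:,2],rcond=None)[0], Q.min(0),Q.max(0))
plan([.465,-.275,.037],0)
"
```

```text
side 0.76 [0.0294 0.0302 0.0307 0.0313]
[-0.0093 -0.0074  0.0332] [ 0.4162 -0.2359  0.0285] [ 0.4877 -0.182   0.0327]
pos [ 0.4668 -0.273   0.0589]
xaxis [ 0.0005 -0.0002 -1.    ]
jaw 179.9794
q [-0.1665  0.3353 -0.5105  0.0002 -0.7245  0.166 ]
delta [2.1874 0.1994 0.1815]
w 0.0158
F [ 0.3543 -0.5136 -1.404 ]
t 7.0333
world_turn 0.0206
roll -0.0206
```

View pics/s6.png

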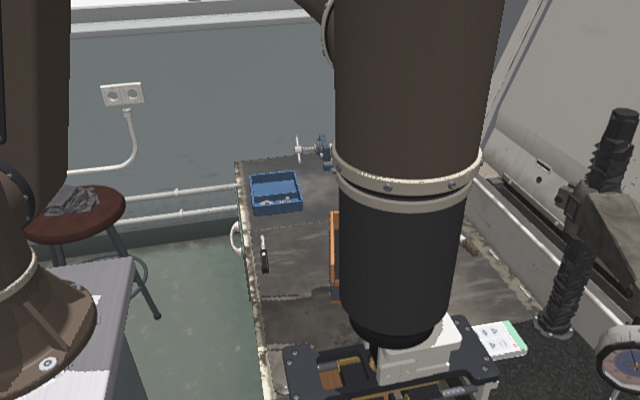

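step_arm(deltas=[[0.4,0,0,0,1],[0.8,0,0,0,1],[1.2,0,0,0,1],[1.4,0,0,0,1],[1.5,0,0,0,1],[1.6,0,0,0,1],[1.7,0,0,0,1],[1.7,0,0,0,1],[1.7,0,0,0,1],[1.7,0,0,0,1]])

```text
t: 7.87
eef_pos: [0.4666, -0.2729, 0.0417]
ee_rot: [2.946, 1.571, -0.196]
force: [0.4, -0.1, -2.5]
width: 0.0156
```

```bash
python3 -c "
from h import *
for c in ['side']:
  f=grab_frame(c);W=cloud(f)
  m=masks_of('lid_grip',c)[0];P=W[m['mask']];P=P[~np.isnan(P[:,0])]
  print(c,m['conf'],np.percentile(P[:,2],[5,25,50,75]))
plan([.465,-.275,.037],0)
"
```

```text
Traceback (most recent call last):
IndexError: list index out of range
```

The force is still the lid's weight, so it hasn't touched down. I'll lower a little more.

step_arm(deltas=[[0.05,0,0,0,1],[0.1,0,0,0,1],[0.15,0,0,0,1],[0.2,0,0,0,1],[0.2,0,0,0,1],[0.2,0,0,0,1],[0.2,0,0,0,1],[0.2,0,0,0,1],[0.2,0,0,0,1],[0.2,0,0,0,1]])

```text
t: 8.8
eef_pos: [0.4666, -0.2729, 0.0402]
ee_rot: [2.525, 1.57, -0.616]
force: [-2.9, 1.5, 5.2]
width: 0.0157
```

step_arm(deltas=[[0.05,0,0,0,1],[0.1,0,0,0,1],[0.15,0,0,0,1],[0.2,0,0,0,1],[0.2,0,0,0,1],[0.2,0,0,0,1],[0.2,0,0,0,1],[0.2,0,0,0,1],[0.2,0,0,0,1],[0.2,0,0,0,1]])

```text
t: 9.63
eef_pos: [0.4666, -0.2729, 0.0401]
ee_rot: [2.433, 1.57, -0.708]
force: [-7.7, 6.9, 26.9]
width: 0.0156
```

It touched down at TCP z 0.040. I'll back off the 2 mm, open and rise.

step_arm(deltas=[[-0.2,0,0,0,1],[-0.2,0,0,0,1],[-0.2,0,0,0,0.5],[-0.2,0,0,0,0],[-0.2,0,0,0,0],[-0.2,0,0,0,0],[-0.2,0,0,0,0],[-0.2,0,0,0,0],[-0.2,0,0,0,0],[-0.2,0,0,0,0]])

```text
t: 10.47
eef_pos: [0.4665, -0.2729, 0.0395]
ee_rot: [0.004, 1.571, -3.138]
force: [-0.7, 0.0, -0.1]
width: 0.0636
```

step_arm(deltas=[[-0.5,0,0,0,0],[-1.5,0,0,0,0],[-3,0,0,0,0],[-5,0,0,0,0],[-7,0,0,0,0],[-9,0,0,0,0],[-11,0,0,0,0],[-13,0,0,0,0],[-14,0,0,0,0],[-14,0,0,0,0]])

```text
t: 11.3
eef_pos: [0.4679, -0.2733, 0.1829]
ee_rot: [2.862, 1.565, -0.28]
force: [-0.4, -0.3, 0.6]
width: 0.0874
```

Run:
```python
from h import *
plan([.54,-.0,.17],-13)
for c in("side","top"):
    f=grab_frame(c);W=cloud(f);cv2.imwrite(f'pics/{c}7.png',f['pixels'][:,:,::-1])
    for t in("ring_centre","tray_big","lid_grip"):
        for d in masks_of(t,c)[:2]:
            P=W[d["mask"]];P=P[~np.isnan(P[:,0])]
            print(c,t,round(d["conf"],2),d["extent"],np.percentile(P[:,2],[5,50,95]))
            if t=="ring_centre":
                for lo,hi in((.018,.04),(.005,.04)):
                    Q=P[(P[:,2]>lo)&(P[:,2]<hi)]
                    if len(Q)>5: print("  ",len(Q),rect(Q[:,:2]),cv2.minEnclosingCircle((Q[:,:2]*1000).astype(np.float32)),Q.mean(0))
```

```text
pos [ 0.4679 -0.2733  0.1829]
xaxis [ 0.0052 -0.0015 -1.    ]
jaw -179.9998
q [-0.1664  0.187  -0.3727  0.0007 -1.0058  0.166 ]
delta [  1.282  -27.3326  -7.2024]
w 0.0874
F [-0.3995 -0.2691  0.6286]
t 11.3
world_turn -13.0002
roll 13.0002
side ring_centre 0.53 [361.4, 271.7, 369.0, 278.4] [0.0117 0.0195 0.0249]
   39 (array([ 0.5284, -0.0101]), array([ 6.519 , 16.9224]), 17.279705047607422) ((528.49072265625, -10.083649635314941), 8.899919509887695) [ 0.529  -0.0125  0.0221]
   63 (array([ 0.527 , -0.0082]), array([ 6.8452, 22.6649]), 33.19669723510742) ((528.672119140625, -7.046577453613281), 11.419149398803711) [ 0.5275 -0.0105  0.0192]
side tray_big 0.96 [249.6, 170.1, 301.8, 218.8] [-0.0026  0.0056  0.0204]
side lid_grip 0.77 [307.1, 365.4, 427.3, 400.0] [0.0111 0.0126 0.014 ]
top ring_centre 0.71 [368.5, 176.8, 385.0, 194.5] [0.0053 0.0226 0.0259]
   135 (array([0.5417, 0.0023]), array([37.364 , 37.1516]), 86.47745513916016) ((542.0827026367188, 1.866376280784607), 19.64595603942871) [0.5422 0.0021 0.0234]
   183 (array([0.5439, 0.0002]), array([40.4004, 42.7973]), 17.721271514892578) ((543.9257202148438, -0.2990323603153229), 22.347131729125977) [0.5425 0.0026 0.0198]
top tray_big 0.56 [228.8, 214.7, 284.6, 257.5] [-0.0043 -0.0011  0.0203]
top lid_grip 0.67 [447.2, 186.7, 494.0, 244.2] [0.0087 0.0116 0.0216]
```

View pics/side7.png

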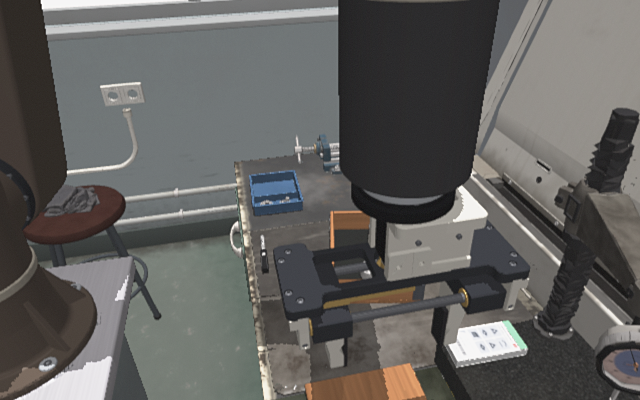

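View pics/top7.png

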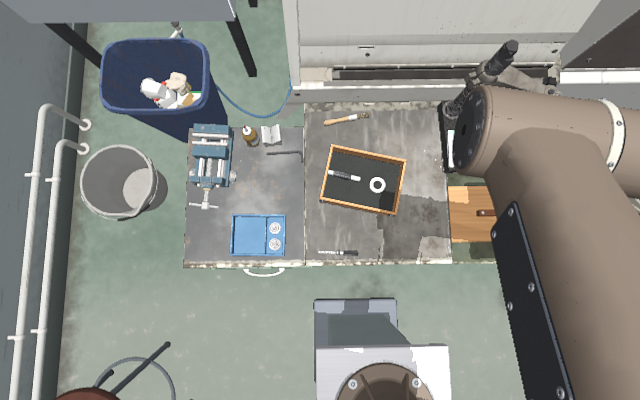

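The lid lies flat on the bench, with its top at about 0.0125. The top view puts the ring at (377,185), or (0.542, 0.002), which fits the allowed zone in the box frame (-4, -38 mm). I'll move above it with the fingers part closed and check with the side camera.

step_arm(deltas=[[0,-3,-0.8,1.5,0.36],[0,-6,-1.6,3,0.36],[0,-9.5,-2.4,4.5,0.36],[0,-13,-3.4,6,0.36],[0.2,-16.5,-4.4,7.5,0.36],[0.5,-20,-5.4,9.5,0.36],[0.8,-23,-6.2,11,0.36],[1,-25.5,-6.8,12.5,0.36],[1.3,-27.3,-7.4,13,0.36],[1.3,-27.5,-7.4,13,0.36]])

```text
t: 12.53
eef_pos: [0.5414, 0.0048, 0.1655]
ee_rot: [0.525, 1.57, -2.842]
force: [0.7, -0.6, 0.6]
width: 0.0562
```

Run:
```python
from h import *
plan([.542,.001,.028],-13)
for c in("side","top"):
    f=grab_frame(c);W=cloud(f);cv2.imwrite(f'pics/{c}8.png',f['pixels'][:,:,::-1])
    for d in masks_of("ring_centre",c)[:2]:
            P=W[d["mask"]];P=P[~np.isnan(P[:,0])]
            print(c,round(d["conf"],2),d["extent"],np.percentile(P[:,2],[5,50,95]))
            Q=P[(P[:,2]>.021)&(P[:,2]<.04)]
            if len(Q)>5: print("  ",len(Q),rect(Q[:,:2]),cv2.minEnclosingCircle((Q[:,:2]*1000).astype(np.float32)))
    for t in["tray_big"]:
        d=masks_of(t,c)[0]; P=W[d["mask"]];P=P[~np.isnan(P[:,0])]
        if c=="top": 
            Q=P[(P[:,2]>.015)];print(rect(Q[:,:2]))
            S=P[(P[:,2]>.012)&(abs(P[:,0]-.42)<.03)]; print("divider/wall y hist",np.histogram(S[:,1],bins=np.arange(.22,.38,.01)))
    if c=="top":
        q=(W[...,2]>.03)&(W[...,0]>.33)&(W[...,0]<.52)&(W[...,1]>.2)&(W[...,1]<.5)
        print("tall near tray",W[q].min(0) if q.any() else None,W[q].max(0) if q.any() else None)
```

```text
pos [0.5414 0.0048 0.1655]
xaxis [-0.0009 -0.0003 -1.    ]
jaw 167.0942
q [ 0.371   0.2067 -0.3913 -0.0001 -0.9737 -0.5962]
delta [13.7544  0.3493 -0.1583]
w 0.0562
F [ 0.7283 -0.5812  0.6248]
t 12.5333
world_turn -0.0942
roll 0.0942
side 0.65 [362.5, 263.2, 385.3, 281.9] [0.0111 0.0225 0.0254]
   231 (array([ 0.5413, -0.0015]), array([36.3704, 38.683 ]), 19.425216674804688) ((541.53173828125, -1.1395055055618286), 19.87158966064453)
(array([0.3914, 0.2878]), array([172.7778,  67.3967]), 72.53352355957031)
divider/wall y hist (array([ 0,  0,  0,  0,  0,  0,  0,  0,  0,  0,  0,  0,  0, 10, 30]), array([0.22, 0.23, 0.24, 0.25, 0.26, 0.27, 0.28, 0.29, 0.3 , 0.31, 0.32,
       0.33, 0.34, 0.35, 0.36, 0.37]))
tall near tray [0.3703 0.2    0.031 ] [0.5186 0.4533 0.6128]
```

View pics/side8.png

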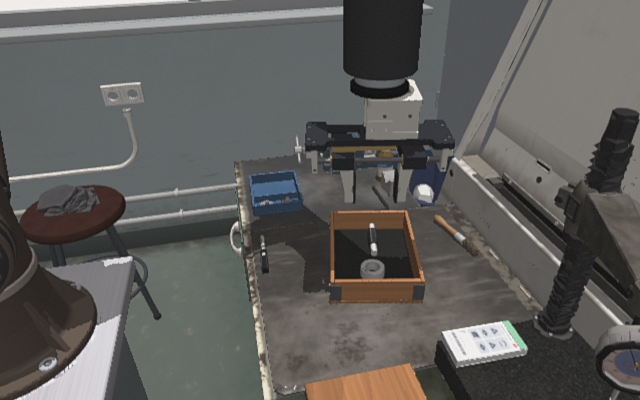

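Both cameras agree on the ring at about (0.5418, 0.0005). I'll go down and grip.

step_arm(deltas=[[2,0.2,-0.1,0,0.36],[4,0.4,-0.1,0,0.36],[6,0.4,-0.1,0,0.36],[8,0.4,-0.1,0,0.36],[10,0.4,-0.1,0,0.36],[11.5,0.4,-0.1,0,0.36],[12.5,0.4,-0.1,0,0.36],[13.2,0.4,-0.1,0,0.36],[13.7,0.4,-0.1,0,0.36],[13.7,0.4,-0.1,0,0.36]])

```text
t: 13.67
eef_pos: [0.5405, -0.0023, 0.0291]
ee_rot: [0.578, 1.57, -2.792]
force: [-0.3, -0.1, 0.7]
width: 0.056
```

Run:
```python
from h import *
plan([.542,.0005,.028],-13)
```

```text
pos [ 0.5405 -0.0023  0.0291]
xaxis [-0.0007 -0.0002 -1.    ]
jaw 166.9512
q [ 0.3584  0.3796 -0.5354 -0.     -0.6565 -0.5861]
delta [ 0.1106 -0.3105 -0.0786]
w 0.056
F [-0.3326 -0.132   0.7433]
t 13.6667
world_turn 0.0488
roll -0.0488
```

step_arm(deltas=[[0,-0.3,0,0,0.36],[0.1,-0.3,0,0,0.36],[0.1,-0.3,0,0,0.45],[0.1,-0.3,0,0,0.6],[0.1,-0.3,0,0,0.7],[0.1,-0.3,0,0,0.7],[0.1,-0.3,0,0,0.7],[0.1,-0.3,0,0,0.7],[0.1,-0.3,0,0,0.7],[0.1,-0.3,0,0,0.7]], squeeze=35)

```text
t: 14.5
eef_pos: [0.5416, 0.001, 0.0289]
ee_rot: [-2.665, 1.57, 0.25]
force: [-1.7, 1.3, 5.4]
width: 0.0363
```

step_arm(deltas=[[-0.5,0,0,0,0.7],[-1,0,0,0,0.7],[-2,0,0,0,0.7],[-3.5,0,0,0,0.7],[-5,0,0,0,0.7],[-6.5,0,0,0,0.7],[-8,0,0,0,0.7],[-9,0,0,0,0.7],[-10,0,0,0,0.7],[-10,0,0,0,0.7]])

```text
t: 15.33
eef_pos: [0.5424, 0.0011, 0.1308]
ee_rot: [-2.684, 1.568, 0.231]
force: [0.3, -0.1, -1.9]
width: 0.0364
```

Run:
```python
from h import *
plan([.4227,.319,.12],-38)
f=grab_frame("side");cv2.imwrite('pics/s9.png',f['pixels'][:,:,::-1])
W=cloud(f)
d=masks_of("ring_centre","side")
for e in d[:2]:
    P=W[e["mask"]];P=P[~np.isnan(P[:,0])]; print(e["conf"],e["extent"],np.percentile(P,[5,50,95],axis=0))
```

```text
pos [0.5424 0.0011 0.1308]
xaxis [ 0.0032  0.0007 -1.    ]
jaw 166.9955
q [ 0.3638  0.2436 -0.4346  0.0006 -0.8893 -0.5911]
delta [  1.068  -28.2765  18.8232]
w 0.0364
F [ 0.2725 -0.0626 -1.8844]
t 15.3333
world_turn -24.9955
roll 24.9955
```

View pics/s9.png

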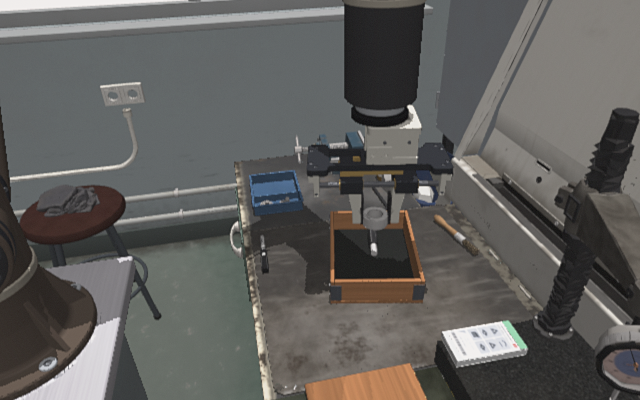

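The ring is lifted, but the opening reads 36.4 mm instead of 39 and the ring looks possibly tilted at (377,217). I'll zoom in.

Run:
```python
import cv2
i=cv2.imread('pics/s9.png')[140:270,310:460]
cv2.imwrite('pics/s9z.png',cv2.resize(i,None,fx=4.5,fy=4.5,interpolation=cv2.INTER_CUBIC))
from h import *
f=grab_frame("side");W=cloud(f)
for r in range(200,236,3): print(r,[tuple(np.round(W[r,c]*1000).astype(int)) if W[r,c,0]==W[r,c,0] else None for c in range(362,396,4)])
```

```text
200 [(np.int64(521), np.int64(-5), np.int64(157)), (np.int64(605), np.int64(238), np.int64(-5)), (np.int64(613), np.int64(236), np.int64(-4)), (np.int64(621), np.int64(234), np.int64(-4)), (np.int64(629), np.int64(230), np.int64(-3)), (np.int64(633), np.int64(219), np.int64(3)), (np.int64(645), np.int64(227), np.int64(-4)), (np.int64(560), np.int64(-13), np.int64(155)), (np.int64(565), np.int64(-16), np.int64(156))]
203 [(np.int64(521), np.int64(-6), np.int64(152)), (np.int64(601), np.int64(225), np.int64(-3)), (np.int64(611), np.int64(228), np.int64(-6)), (np.int64(617), np.int64(222), np.int64(-4)), (np.int64(624), np.int64(216), np.int64(-1)), (np.int64(633), np.int64(216), np.int64(-2)), (np.int64(638), np.int64(207), np.int64(2)), (np.int64(560), np.int64(-15), np.int64(152)), (np.int64(565), np.int64(-17), np.int64(152))]
206 [(np.int64(521), np.int64(-5), np.int64(147)), (np.int64(597), np.int64(213), np.int64(-2)), (np.int64(606), np.int64(213), np.int64(-4)), (np.int64(614), np.int64(211), np.int64(-3)), (np.int64(622), np.int64(208), np.int64(-3)), (np.int64(630), np.int64(
[... 3238 characters left out ...]
 np.int64(109)), (np.int64(536), np.int64(-18), np.int64(110)), (np.int64(542), np.int64(-19), np.int64(110)), (np.int64(598), np.int64(113), np.int64(8)), (np.int64(604), np.int64(110), np.int64(9)), (np.int64(612), np.int64(109), np.int64(8)), (np.int64(618), np.int64(106), np.int64(9))]
233 [(np.int64(560), np.int64(114), np.int64(7)), (np.int64(566), np.int64(111), np.int64(8)), (np.int64(568), np.int64(92), np.int64(21)), (np.int64(574), np.int64(90), np.int64(21)), (np.int64(588), np.int64(107), np.int64(7)), (np.int64(595), np.int64(105), np.int64(7)), (np.int64(602), np.int64(103), np.int64(7)), (np.int64(609), np.int64(100), np.int64(8)), (np.int64(616), np.int64(100), np.int64(7))]
```

View pics/s9z.png

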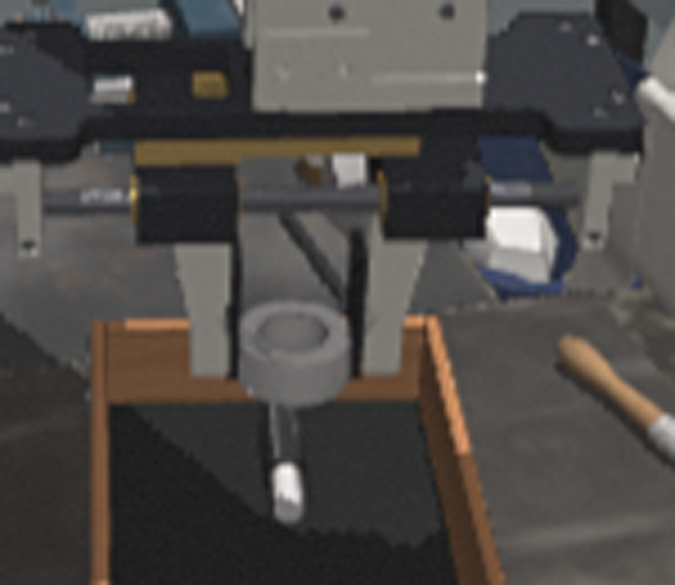

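The ring hangs level: its top is at z 0.123–0.125 all over, with pads on both sides. Now I'll carry it to the tray with the jaws on a diagonal for wall clearance.

step_arm(deltas=[[0,-2,1.3,1.8,0.7],[0,-5,3.3,4.4,0.7],[0,-8,5.3,7,0.7],[0,-11,7.3,9.7,0.7],[0,-14,9.3,12.4,0.7],[0,-17,11.3,15,0.7],[0,-20,13.3,17.7,0.7],[0,-23,15.3,20.4,0.7],[0,-26,17.3,23,0.7],[0.2,-28.2,18.8,25,0.7]])

```text
t: 16.32
eef_pos: [0.4206, 0.3203, 0.1259]
ee_rot: [1.721, 1.57, -2.085]
force: [0.8, -0.1, -0.9]
width: 0.0365
```

step_arm(deltas=[[0,0,0,0,0.7],[0,0,0,0,0.7],[0,0,0,0,0.7],[0,0,0,0,0.7],[0,0,0,0,0.7],[0,0,0,0,0.7],[0,0,0,0,0.7],[0,0,0,0,0.7],[0,0,0,0,0.7],[0,0,0,0,0.7]])

```text
t: 17.15
eef_pos: [0.4219, 0.3179, 0.1267]
ee_rot: [-1.395, 1.571, 1.082]
force: [-0.2, -0.0, -2.1]
width: 0.0367
```

Run:
```python
from h import *
plan([.4227,.319,.035],-38)
for c in("side","top"):
    f=grab_frame(c);W=cloud(f);cv2.imwrite(f'pics/{c}10.png',f['pixels'][:,:,::-1])
    if c=="side":
        d=masks_of("tray_big",c)[0]; P=W[d["mask"]];P=P[~np.isnan(P[:,0])]; R=P[(P[:,2]>.018)&(P[:,2]<.03)]; print(d["conf"],rect(R[:,:2]))
i=cv2.imread('pics/side10.png')[100:260,200:400]
cv2.imwrite('pics/side10z.png',cv2.resize(i,None,fx=3.7,fy=3.7,interpolation=cv2.INTER_CUBIC))
```

```text
pos [0.4219 0.3179 0.1267]
xaxis [ 0.0001  0.0002 -1.    ]
jaw 141.9582
q [ 1.0173  0.2284 -0.4672 -0.     -0.875  -1.6812]
delta [ 9.166  -0.1349  0.0038]
w 0.0367
F [-0.2353 -0.0034 -2.0834]
t 17.15
world_turn 0.0418
roll -0.0418
0.7 (array([0.4232, 0.2946]), array([135.0454, 101.1338]), 88.6074447631836)
```

View pics/side10z.png

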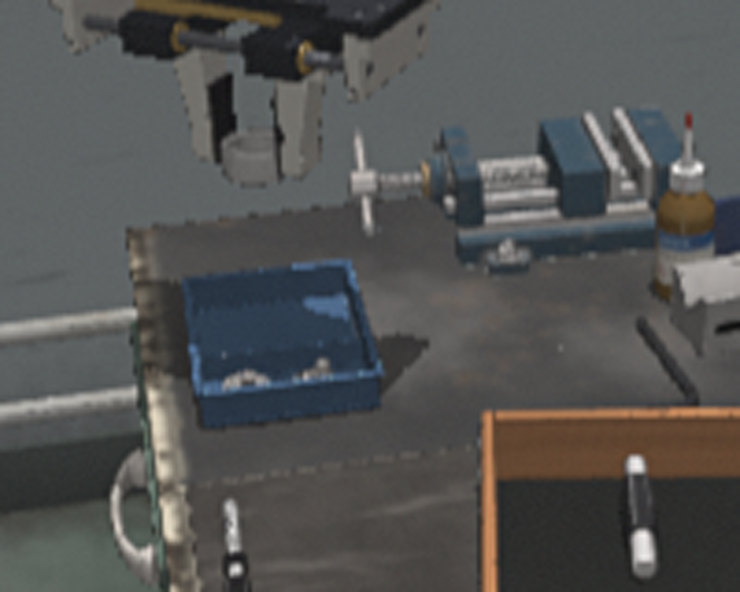

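View pics/top10.png

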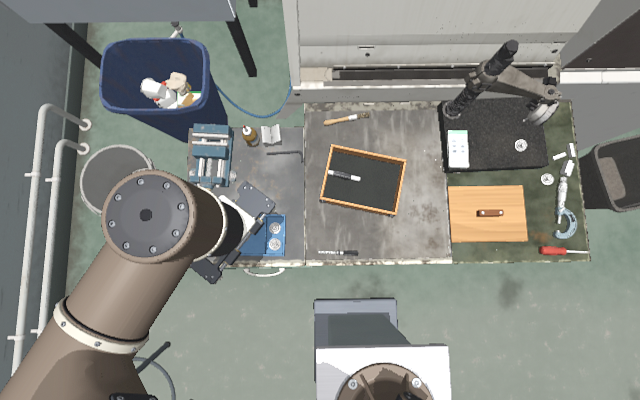

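The ring is centred over the large compartment and the diagonal jaws clear the vise. The lid lies flat at (488,213) in the top view. I'll lower.

step_arm(deltas=[[1.5,0,0,0,0.7],[3,-0.1,0,0,0.7],[4.5,-0.1,0,0,0.7],[6,-0.1,0,0,0.7],[7.5,-0.1,0,0,0.7],[8.5,-0.1,0,0,0.7],[9.2,-0.1,0,0,0.7],[9.6,-0.1,0,0,0.7],[9.8,-0.1,0,0,0.7],[9.8,-0.1,0,0,0.7]])

```text
t: 18.13
eef_pos: [0.4225, 0.319, 0.0286]
ee_rot: [-2.016, 1.571, 0.462]
force: [0.1, -0.1, -1.5]
width: 0.0363
```

Run:
```python
from h import *
plan([.4227,.319,.024],-38)
f=grab_frame("side")
i=f["pixels"][100:260,200:400,::-1]
cv2.imwrite('pics/side11z.png',cv2.resize(i,None,fx=3.7,fy=3.7,interpolation=cv2.INTER_CUBIC))
```

```text
pos [0.4225 0.319  0.0286]
xaxis [ 0.0001  0.     -1.    ]
jaw 141.9812
q [ 1.0175  0.366  -0.5616  0.0001 -0.6432 -1.6811]
delta [ 0.4588 -0.0168 -0.0149]
w 0.0363
F [ 0.124  -0.0543 -1.4797]
t 18.1333
world_turn 0.0188
roll -0.0188
```

View pics/side11z.png

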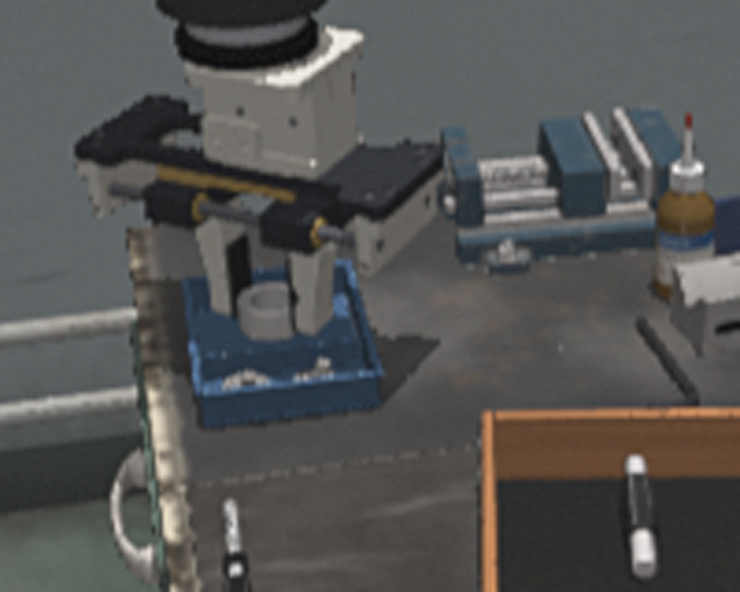

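The ring is inside the large compartment with both fingers clear of the walls. I'll lower it the last few mm gently.

step_arm(deltas=[[0.05,0,0,0,0.7],[0.1,0,0,0,0.7],[0.15,0,0,0,0.7],[0.2,0,0,0,0.7],[0.25,0,0,0,0.7],[0.3,0,0,0,0.7],[0.3,0,0,0,0.7],[0.3,0,0,0,0.7],[0.3,0,0,0,0.7],[0.3,0,0,0,0.7]])

```text
t: 19.02
eef_pos: [0.4224, 0.3188, 0.0256]
ee_rot: [2.392, 1.571, -1.413]
force: [0.2, -0.4, -1.8]
width: 0.0362
```

step_arm(deltas=[[0.05,0,0,0,0.7],[0.1,0,0,0,0.7],[0.15,0,0,0,0.7],[0.2,0,0,0,0.7],[0.2,0,0,0,0.7],[0.2,0,0,0,0.7],[0.2,0,0,0,0.7],[0.2,0,0,0,0.7],[0.2,0,0,0,0.7],[0.2,0,0,0,0.7]])

```text
t: 19.85
eef_pos: [0.4224, 0.3188, 0.0236]
ee_rot: [-1.505, 1.571, 0.973]
force: [0.3, -0.8, -2.3]
width: 0.0366
```

step_arm(deltas=[[0.05,0,0,0,0.7],[0.1,0,0,0,0.7],[0.15,0,0,0,0.7],[0.2,0,0,0,0.7],[0.2,0,0,0,0.7],[0.2,0,0,0,0.7],[0.2,0,0,0,0.7],[0.2,0,0,0,0.7],[0.2,0,0,0,0.7],[0.2,0,0,0,0.7]])

```text
t: 20.68
eef_pos: [0.4224, 0.3188, 0.0216]
ee_rot: [2.48, 1.571, -1.325]
force: [-0.3, -0.4, -2.1]
width: 0.0369
```

step_arm(deltas=[[0.05,0,0,0,0.7],[0.1,0,0,0,0.7],[0.15,0,0,0,0.7],[0.15,0,0,0,0.7],[0.15,0,0,0,0.7],[0.15,0,0,0,0.7],[0.15,0,0,0,0.7],[0.15,0,0,0,0.7],[0.15,0,0,0,0.7],[0.15,0,0,0,0.7]])

```text
t: 21.52
eef_pos: [0.4224, 0.3188, 0.02]
ee_rot: [2.046, 1.571, -1.759]
force: [-0.3, -0.5, -2.2]
width: 0.0365
```

At pick-up the TCP was 0.0289 with the floor at 0.008, so contact should come at about 0.0199. One more small step.

step_arm(deltas=[[0.03,0,0,0,0.7],[0.06,0,0,0,0.7],[0.09,0,0,0,0.7],[0.1,0,0,0,0.7],[0.1,0,0,0,0.7],[0.1,0,0,0,0.7],[0.1,0,0,0,0.7],[0.1,0,0,0,0.7],[0.1,0,0,0,0.7],[0.1,0,0,0,0.7]])

```text
t: 22.35
eef_pos: [0.4224, 0.3188, 0.0199]
ee_rot: [-1.939, 1.57, 0.54]
force: [-5.2, -1.6, 10.0]
width: 0.0364
```

Contact, with 10 N pressing. I'll ease up 1 mm and open only slightly, to 0.45.

step_arm(deltas=[[-0.1,0,0,0,0.7],[-0.1,0,0,0,0.6],[-0.1,0,0,0,0.5],[-0.1,0,0,0,0.45],[-0.1,0,0,0,0.45],[-0.1,0,0,0,0.45],[-0.1,0,0,0,0.45],[-0.1,0,0,0,0.45],[-0.1,0,0,0,0.45],[-0.1,0,0,0,0.45]])

```text
t: 23.18
eef_pos: [0.4224, 0.3188, 0.02]
ee_rot: [2.171, 1.571, -1.634]
force: [0.3, -0.9, 0.3]
width: 0.0482
```

Run:
```python
from h import *
plan([.4227,.319,.024],-38)
f=grab_frame("side")
i=f["pixels"][100:260,200:400,::-1]
cv2.imwrite('pics/side12z.png',cv2.resize(i,None,fx=3.7,fy=3.7,interpolation=cv2.INTER_CUBIC))
```

```text
pos [0.4224 0.3188 0.02  ]
xaxis [-0. -0. -1.]
jaw 141.9788
q [ 1.0174  0.3794 -0.5686  0.     -0.6229 -1.6811]
delta [-0.3951 -0.0327 -0.0134]
w 0.0482
F [ 0.3184 -0.8629  0.2857]
t 23.1833
world_turn 0.0212
roll -0.0212
```

View pics/side12z.png

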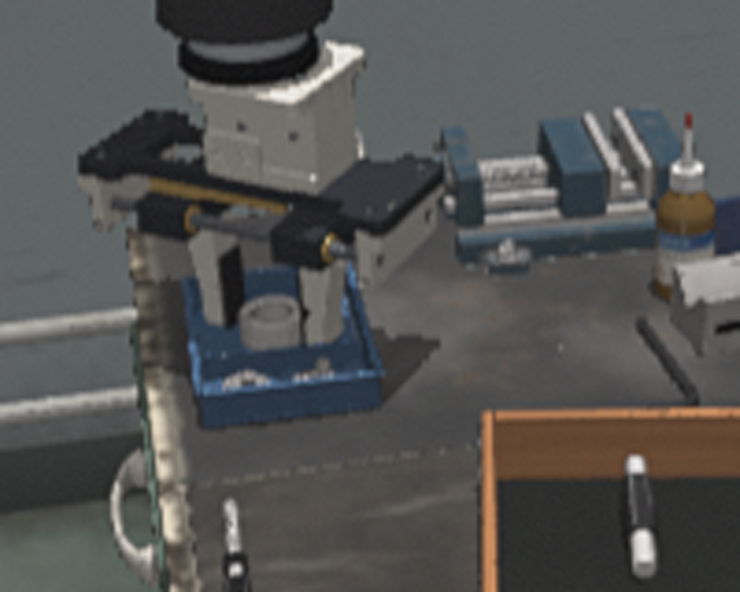

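The ring is released and sitting on the floor, with the fingers free. I'll rise straight up and move aside.

step_arm(deltas=[[-0.3,0,0,0,0.45],[-0.8,0,0,0,0.45],[-1.8,0,0,0,0.45],[-3,0,0,0,0.45],[-5,0,0,0,0.45],[-7,0,0,0,0.45],[-10,0,0,0,0.45],[-13,0,0,0,0.45],[-16,0,0,0,0.45],[-18,0,0,0,0.45]])

```text
t: 24.07
eef_pos: [0.423, 0.3193, 0.2044]
ee_rot: [-1.633, 1.567, 0.845]
force: [0.8, 0.3, -0.8]
width: 0.0484
```

Run:
```python
from h import *
plan([.26,.60,.24])
```

```text
pos [0.423  0.3193 0.2044]
xaxis [ 0.0028  0.0032 -1.    ]
jaw 142.0038
q [ 1.0175  0.1484 -0.3669  0.0008 -1.0513 -1.681 ]
delta [ -3.515  -12.1042  30.1225]
w 0.0484
F [ 0.804   0.3286 -0.7669]
t 24.0667
```

step_arm(deltas=[[-0.4,-1.3,3.2,0,0.45],[-0.8,-2.6,6.4,0,0.45],[-1.2,-3.9,9.6,0,0.45],[-1.6,-5.2,12.8,0,0.45],[-2,-6.5,16,0,0.45],[-2.4,-7.8,19.2,0,0.45],[-2.8,-9.1,22.4,0,0.45],[-3.2,-10.4,25.6,0,0.45],[-3.5,-11.5,28,0,0.45],[-3.5,-11.5,28,0,0.45]])

```text
t: 24.9
eef_pos: [0.2704, 0.5858, 0.2362]
ee_rot: [-1.22, 1.569, 1.261]
force: [0.8, 0.8, 0.1]
width: 0.0483
```

Run:
```python
from h import *
for c in("top","side"):
    f=grab_frame(c);W=cloud(f)
    i=f["pixels"][90:280,170:600,::-1] if c=="top" else f["pixels"][150:400,200:550,::-1]
    cv2.imwrite(f'pics/{c}13.png',cv2.resize(i,None,fx=1.86,fy=1.86,interpolation=cv2.INTER_CUBIC))
    for t in("ring_centre","tray_big","lid_grip"):
        for d in masks_of(t,c)[:1]:
            P=W[d["mask"]];P=P[~np.isnan(P[:,0])]
            print(c,t,round(d["conf"],2),d["extent"],np.percentile(P[:,2],[5,50,95]))
            if t=="ring_centre":
                Q=P[P[:,2]>.01];print(cv2.minEnclosingCircle((Q[:,:2]*1000).astype(np.float32)),"tilt fit",np.linalg.lstsq(np.c_[Q[:,:2],np.ones(len(Q))],Q[:,2],rcond=None)[0][:2])
            if t=="tray_big": print(rect(P[P[:,2]>.018][:,:2]))
            if t=="lid_grip":
                Q=P[abs(P[:,2]-np.median(P[:,2]))<.006];print(rect(Q[:,:2]),"slope",np.linalg.lstsq(np.c_[Q[:,:2],np.ones(len(Q))],Q[:,2],rcond=None)[0][:2])
```

```text
top ring_centre 0.72 [242.8, 226.9, 256.9, 243.7] [0.005  0.0146 0.0172]
((422.1620788574219, 319.20166015625), 19.078798294067383) tilt fit [-0.015  0.013]
top tray_big 0.92 [227.8, 210.0, 285.7, 257.4] [-0.0043 -0.0009  0.0205]
(array([0.4227, 0.2984]), array([132.1403,  99.8076]), 89.0885238647461)
top lid_grip 0.84 [447.7, 186.1, 529.2, 242.2] [0.0088 0.0116 0.0154]
(array([ 0.468, -0.272]), array([190.6269, 140.47  ]), 89.75265502929688) slope [-0.0005  0.0004]
side ring_centre 0.73 [266.9, 182.4, 284.0, 195.1] [0.0035 0.0124 0.0163]
((421.91497802734375, 315.9443359375), 20.45949363708496) tilt fit [0.0057 0.0171]
side tray_big 0.73 [249.6, 167.1, 303.4, 217.9] [-0.0026  0.0071  0.0204]
(array([0.4233, 0.2948]), array([136.2781, 101.1268]), 88.44857025146484)
side lid_grip 0.83 [307.9, 363.1, 426.2, 400.0] [0.011  0.0125 0.014 ]
(array([ 0.4698, -0.1945]), array([ 52.8284, 144.6669]), 78.26815032958984) slope [-0.0006 -0.0052]
```

View pics/top13.png

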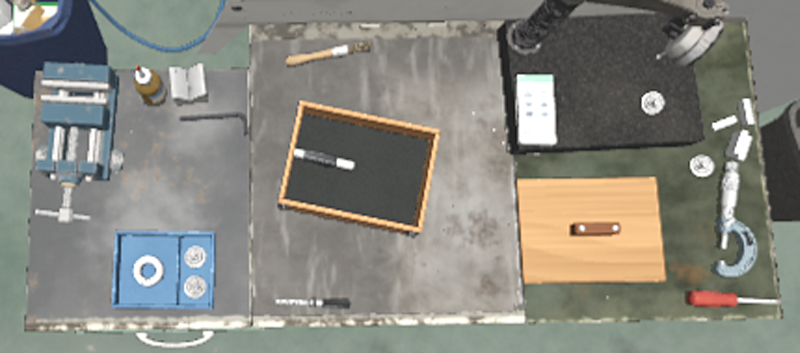

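View pics/side13.png

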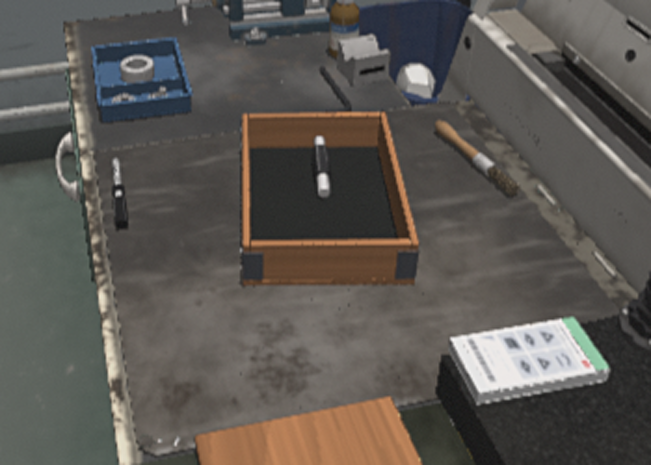

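The pictures show the ring flat in the middle of the large compartment at (147,270) in the top crop. The lid is flat and right way up at (592,229), the plug gauge is still in the box, and the arm is clear. I'm handing in.

```bash
python3 -c "
from station import *
print(get_state()['qd']); print(job_done())"
```

```text
[ 0.00172944  0.00533463  0.00120499  0.00010748  0.00179015 -0.0007068 ]
the job is handed in; nothing more can be done
None
```

I lifted the lid off the box and laid it flat, right way up, on the clear bench. Then I took the ring gauge out by its outside and set it down in the tray's larger compartment. I handed the job in at about 25 s; handing in gives no verdict, so the results below are my own last measurements.

**Lid:**
- Its centre is at about (0.468, -0.272) and its top about 12 mm above the bench.
- It is level: the fitted slope is under 0.006 rad.

**Ring:**
- It lies flat at about (0.422, 0.319) by the top camera and (0.422, 0.316) by the side camera.
- That is within about 2 mm of the compartment centre I worked out, and the fitted tilt is under 0.02 rad.

**Rest of the scene:**
- The plug gauge stayed in the box and the tray did not move.
- The arm is clear of everything.

**Disagreements:**
- The two cameras differed by up to about 3.5 mm in y, close to their calibration error.
- The finger opening read 36.4 mm on the 39 mm ring. The ring hung level all the same, so I carried on.
- The lid pressed on the bench with about 27 N for a moment as I set it down, below the 40 N limit.

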